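# Index the sample turntable by one notch

### The job

The vial under the reading head of the small sample turntable has been read: press the spring plunger in and turn the table to the next notch, so that the vial waiting in the cup right beside the head comes under it and the plunger springs fully back up. The vial may wait on either side of the head (the cup on its other side holds only a low plug), so turn the right way. Work with the fingertips only: grasp and lift nothing, do not touch the vials or the plug, and leave everything round about where it stands.

Things in the scene. Friction and masses are not known exactly. Their poses are not given: they have to be found in the camera images.
- index_base: fixed grey base of the turntable, with a level steel index plate, 216 mm across, 26 to 38 mm above the worktop, with eight notches in its rim, one every 45 degrees. Origin on the turning axis at the worktop; x points to the reading head. Stands in varying places and is turned by up to 0.45 rad either way
- table_axis (a point): point on the upright turning axis, at the top face (52 mm above the worktop) of the aluminium disc, 176 mm across, that turns over the index plate. Eight cups stand on the disc, centres 62 mm from the axis, one every 45 degrees (33 mm across outside, 26 inside, rim 68 mm above the worktop)
- plunger_cap (a point): centre of the top face of the plunger's black cap (36 mm across), 125 mm from the axis, 88 mm above the worktop when up; moves with plunger and table. It stands between two upright fins of the table's arm, one to each side along the turn: 48 mm clear between, 5 mm thick, 34 mm along the radius, tops 105 mm up. Shut fingers go in from above, press the cap and push a fin to turn the table
- plunger (a joint): plunger travel, m: 0 up (pin in a notch, table locked, 0.5 degrees play), 0.014 fully down; the pin is clear from 0.012 on. The spring pushes up with 4 to 6 N. Between notches the pin rides under the index plate, so a released plunger stays at about 0.012; it springs up by itself on reaching a notch and locks the table there
- turntable (a joint): angle of the turntable, rad: 0 at the start, positive anticlockwise seen from above; notches every 0.785 rad (45 degrees), stops at +-1.7. Light friction (under 1 N at the fins); stays where it is left
- head_spot (a point): point on the floor of the cup under the fixed reading head, 54 mm above the worktop, 62 mm from the axis. The head is a black downward cylinder, 30 mm across, lower end 115 mm up, on a grey bracket (44 mm wide, 160 mm high) standing 124 to 148 mm from the axis. The plunger starts exactly opposite (180 degrees round)
- vial_next: the waiting vial, 22 mm across, 50 mm tall, dark brown with a black cap, loose and upright in the cup one step (45 degrees) to one or the other side of the head; origin at the centre of its underside, z up
- vial_read: the vial already read, clear, 20 mm across and 50 mm tall, loose in the cup under the head at the start; origin at the centre of its underside, z up
- plug: low bare-metal plug, 29 mm across its flange, 23 mm tall (tops out 77 mm above the worktop), loose in the cup one step from the head on the side opposite the waiting vial; origin at the centre of its underside, z up
- vial_spare: another clear vial, 20 mm across and 50 mm tall, loose in a cup three steps from the head; not part of the job; origin at the centre of its underside, z up
- pot: bystander: sample pot with a white lid, 51 mm across, 59 mm tall, upright on the worktop beside the device; origin at the centre of its underside
- bottle: bystander: clear bottle with a blue cap, 56 mm across, 105 mm tall, upright on the worktop beside the device; origin at the centre of its underside
- tube: bystander: lying tube with a blue cap, 120 mm long, 21 mm thick, on the worktop to the left; origin at the centre of its underside
- pen: bystander: blue pen, 143 mm long, 8 mm thick, lying on the worktop to the left; origin at the centre of its underside
- pot_right: bystander: sample pot with a blue lid, 51 mm across, 59 mm tall, upright on the worktop to the right; origin at the centre of its underside

How it is judged:
By the outcome, as a careful person would: the job done as asked, in the order asked, and still so for the second after the job is handed in, with the robot touching nothing.
It also fails if it takes over 40 s, if anything falls off the work surface, if the arm or the gripper's body presses on something with over 40 N, if the wrist force passes 120 N, or if a joint passes its speed limit or range.

### The arm

A 7-joint arm with a two-finger parallel gripper is mounted at the origin on a cart in front of the work surface, level with it; the furniture and walls round the work are solid. World frame = base frame: x ahead of the robot, y to its left, z up, the work surface at z = 0. Lengths are in m, angles in rad, forces in N, time in s.
With the tool pointing down it reaches from about 0.4 to 0.85 m from the base axis. Payload 10.4 kg.
Tool frame: the origin (TCP) lies at the very end of the fingers, on their centre line; the grasp point (between the pads) lies 19 mm behind it (r.pinch_z is the distance from the TCP to the grasp point, in m); z points along the fingers, y is the line along which they close (so a half turn about z gives the same grasp; the last joint's range is limited). The gripper opens to 87 mm and grips with 3 to 60 N. Pads are 19 mm wide; open, the fingers measure 117 mm over their backs; the gripper's body (75 mm by 190 mm) begins 51 mm behind the grasp point.
Start: joints at [1.292, 0.332, -0.065, 1.46, 0.022, 1.35, -0.088], TCP at [0.158, -0.605, 0.223] pointing down, gripper open.
Joint ranges: [-2.6, 2.6], [-0.5, 2.12], [-1.47, 1.34], [0.16, 2.42], [-1.27, 4.41], [0.06, 2.06], [-2.6, 2.6]. Speed limits (rad/s): [2.22, 2.22, 2.79, 2.79, 3.14, 3.14, 3.14].

### API

Orientations are given as a unit quaternion [x, y, z, w].
In Python, from bench import sensors, vision, r gives the robot as it stands.
- The arm moves only by the shell command python3 -m crank 'ROWS' [OPENING] [FORCE]. ROWS is JSON, a list of rows, each a list of 2 entries, a list of its own where there are three numbers: the shift along the tool's x, y, z normalised to -1 to 1, where 1 is 3 cm, then the turn about the tool's z normalised to -1 to 1, where 1 is 8 degrees. A call has 1 to 12 rows; each row shifts and turns the commanded pose from where the row before left it, along the tool's axes as they then stand; what a row does not reach is not made up. A row lasts 1/8 s, in which the tool goes at most 62.5 mm and 10.7 degrees, less where a joint would pass 70% of its speed; a pose out of reach is approached as far as the arm can. A call with a number of a shift or a turn outside -1 to 1 is refused whole. A call with a gripper value outside its range is refused whole. OPENING is the opening, from 0 (shut) to 1 (fully open), set as the call begins (- or left out, the last holds). The fingers move at their own pace and stop on an object; FORCE is the grip in N (left out, the last holds). Time passes only in rows, so rows that do not move let the fingers close. It gives the time, the measured TCP pose, the force, the opening and the grip force at its end, in the units of the state.
- sensors.read_state(): the state, without advancing time (a new reading comes with each control period).
- vision.camera(name): name is "scene" or "top" or "wrist"; returns the picture (480x640x3 uint8, red, green, blue); there is no depth.
- vision.camera_model(name): a dict with "vertical_fov" (degrees; the focal length in pixels is half the picture's height over the tangent of half this angle, whatever the lens; pixels are square), "cx", "cy" (the principal point, pixels), "dist" ([k1, k2, p1, p2, k3] as OpenCV has them; the pictures are not rectified), "camera_from_world" (4x4, takes a point from world to camera coordinates); the wrist camera has in their place "hand_eye" (4x4, takes a point from camera to tool coordinates, whose origin is the TCP and whose axes are the flange's). Camera axes: x right, y down, z forward; pixel columns grow to the right and rows downward; lengths in m; the calibration is good to about 2 mm. A picture is of the moment at which its call begins: read the wrist's pose just before it. camera_model takes no time and is no camera call.
- r.close_job(): hands the job in; it is judged then, once.
The state is a dict: "time": time; "joint_positions": joint angles; "joint_vel": joint speeds; "joint_torque": joint torques, N m; "ee_pos": TCP position; "eef_rot": TCP orientation; "ft_force": force on the tool from outside, world axes, zero at the start; "torque": the same for the moment, N m; "width": finger opening in m; "grip_force": force on a finger pad.
Only numpy, scipy, OpenCV 4.12 (cv2) and the standard library are available. Lean on these libraries where they do the work, as an engineer would, in place of code of your own. Each camera call takes 0.05 s, during which the arm holds its last target. There are 200 camera calls.

## Working session

There is one attempt and no reset: what is moved stays moved. The work goes in short steps, Python scripts to look and compute and a shell command to move; the robot and the scene stay as the last step left them, time stands still between calls to the robot, and variables do not carry over. Pictures are saved under pics/ and viewed, at most 10 in all, crops included, and the job is handed in when it is done.

```bash
mkdir -p pics
python3 - <<'E'
from bench import sensors, vision, r
import cv2,numpy as np
s=sensors.read_state();print(s['time'],s['ee_pos'],s['eef_rot'],s['width'])
for n in('top','scene'):
    cv2.imwrite(f'pics/{n}1.png',vision.camera(n)[:,:,::-1])
    m=vision.camera_model(n);print(n,m)
E
```

```text
0.0 [ 0.15803197 -0.60429144  0.22174099] [ 9.91832557e-01  1.27544780e-01 -1.20616326e-04 -7.02497220e-04] 0.0870042484409582
top {'vertical_fov': 51.023564238400006, 'cx': 323.4182070928371, 'cy': 242.19798226392942, 'dist': array([0.00457308, 0.        , 0.        , 0.        , 0.        ]), 'camera_from_world': array([[-0.02058922, -0.99969605,  0.01356067, -0.00163814],
       [-0.99799483,  0.01973841, -0.06013908,  0.60519236],
       [ 0.05985313, -0.01477169, -0.99809789,  1.16805806],
       [ 0.        ,  0.        ,  0.        ,  1.        ]])}
scene {'vertical_fov': 44.41687127084357, 'cx': 321.7445942545704, 'cy': 228.7352740433987, 'dist': array([-0.07643262,  0.        ,  0.        ,  0.        ,  0.        ]), 'camera_from_world': array([[-0.7415696 , -0.67064468, -0.01761373,  0.44568101],
       [-0.44715032,  0.51367117, -0.73225578,  0.32764585],
       [ 0.50013111, -0.53514264, -0.6808019 ,  1.50293497],
       [ 0.        ,  0.        ,  0.        ,  1.        ]])}
```

View pics/top1.png

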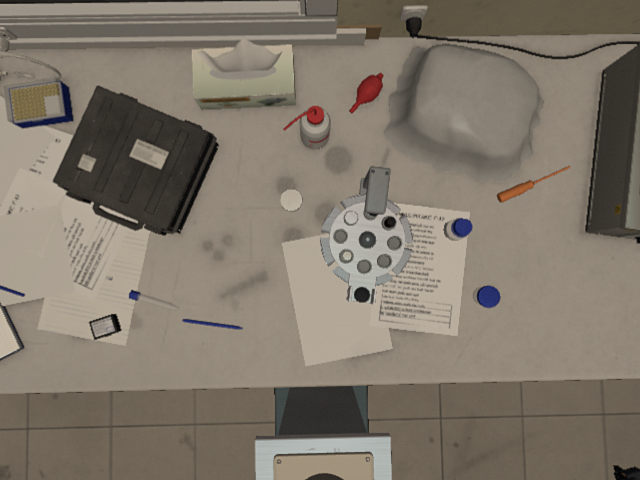

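View pics/scene1.png

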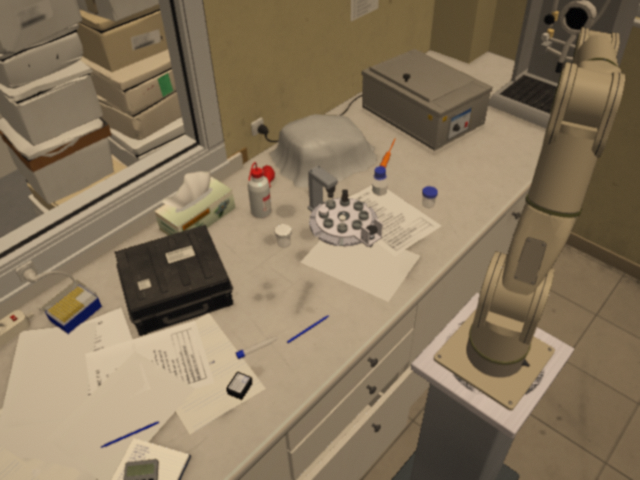

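The brown vial is at about (390,223), on the −y side of the head (376,205). The plug or pale cup is at (351,218), and the plunger cap is at (362,295). The turn is therefore anticlockwise. Next I'll measure and check with a zoom.

```bash
cat > h.py <<'E'
import numpy as np,cv2
from bench import sensors,vision,r
from scipy.spatial.transform import Rotation as R
def cam(n):
    m=vision.camera_model(n);f=240/np.tan(np.radians(m['vertical_fov']/2))
    K=np.array([[f,0,m['cx']],[0,f,m['cy']],[0,0,1]])
    if 'hand_eye' in m:
        s=sensors.read_state();T=np.eye(4);T[:3,:3]=R.from_quat(s['eef_rot']).as_matrix();T[:3,3]=s['ee_pos'];W=T@m['hand_eye']
    else: W=np.linalg.inv(m['camera_from_world'])
    return K,np.array(m['dist'],float),W
def pt(c,uv,z):
    K,d,W=c;p=cv2.undistortPoints(np.array([[uv]],float),K,d)[0,0]
    v=W[:3,:3]@[p[0],p[1],1];o=W[:3,3];return o+v*(z-o[2])/v[2]
def px(c,P):
    K,d,W=c;C=np.linalg.inv(W);return cv2.projectPoints(np.array([P],float),cv2.Rodrigues(C[:3,:3])[0],C[:3,3],K,d)[0].ravel()
E
python3 - <<'E'
from h import *
im=cv2.imread('pics/top1.png');c=cam('top')
g=cv2.cvtColor(im,cv2.COLOR_BGR2GRAY)
m=np.zeros_like(g);m[280:312,345:380]=(g[280:312,345:380]<45)
n,l,st,ce=cv2.connectedComponentsWithStats(m)
print(st[1:],ce[1:])
k=1+st[1:,4].argmax();cap=pt(c,ce[k],.088)
ax=pt(c,(367.5,240),.052)
print(cap,ax,np.hypot(*(cap-ax)[:2]),np.arctan2(*(ax-cap)[1::-1]))
cv2.imwrite('pics/z1.png',cv2.resize(im[155:315,310:480],None,fx=3.5,fy=3.5,interpolation=cv2.INTER_CUBIC))
E
```

```text
[[355 288  14  14 165]] [[361.56363636 294.34545455]]
[ 0.48385106 -0.09466743  0.088     ] [ 0.60606224 -0.11460675  0.052     ] 0.12382709394911802 -0.16172967010684838
```

View pics/z1.png

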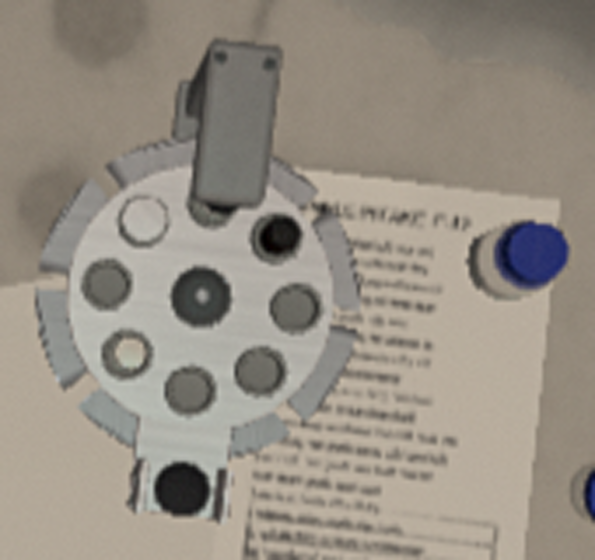

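The brown vial is confirmed to the right of the head, and the empty-looking metal plug is to its left, so I turn anticlockwise and push the fin at −y. Moving over the cap.

```bash
python3 -m crank '[[[1,-0.92,0],0],[[1,-0.92,0],0],[[1,-0.92,0],0],[[1,-0.92,0],0],[[1,-0.92,0],0],[[1,-0.92,0],0],[[1,-0.92,0],0],[[1,-0.92,0],0],[[1,-0.92,0],0],[[1,-0.92,0],0],[[1,-0.92,0],0],[[0.8,-0.8,0],0]]' 0 10
python3 -m crank '[[[0.8,-0.8,0],0],[[0.8,-0.8,0],0],[[0.6,-0.6,0],0],[[0,0,0],1],[[0,0,0],1],[[0,0,0],1],[[0,0,0],0],[[0,0,0],0]]'
python3 - <<'E'
from h import *
s=sensors.read_state();print(s['time'],s['ee_pos'],R.from_quat(s['eef_rot']).as_matrix(),s['width'])
c=cam('wrist');im=vision.camera('wrist');cv2.imwrite('pics/w1.png',im[:,:,::-1])
print(px(c,[.4838,-.0947,.088]),px(c,[.606,-.1146,.052]))
E
```

```text
time: 1.6
ee_pos: [0.4183, -0.1966, 0.2224]
eef_rot: [0.992, 0.128, -0.0, -0.0]
ft_force: [0.1, 0.3, 0.6]
width: 0.0006
grip_force: 0.0
time: 2.6
ee_pos: [0.4648, -0.1176, 0.2224]
eef_rot: [0.997, -0.08, -0.0, 0.0]
ft_force: [-0.4, 0.1, 0.4]
width: 0.0005
grip_force: 0.0
2.6 [ 0.4647987  -0.11763425  0.22242484] [[ 9.87219054e-01 -1.59369077e-01 -1.92389850e-04]
 [-1.59369081e-01 -9.87219072e-01 -2.57995701e-06]
 [-1.89519764e-04  3.32079763e-05 -9.99999981e-01]] 0.0004783888449152856
[285.24049251 207.49413154] [286.31191512  32.65345396]
```

View pics/w1.png

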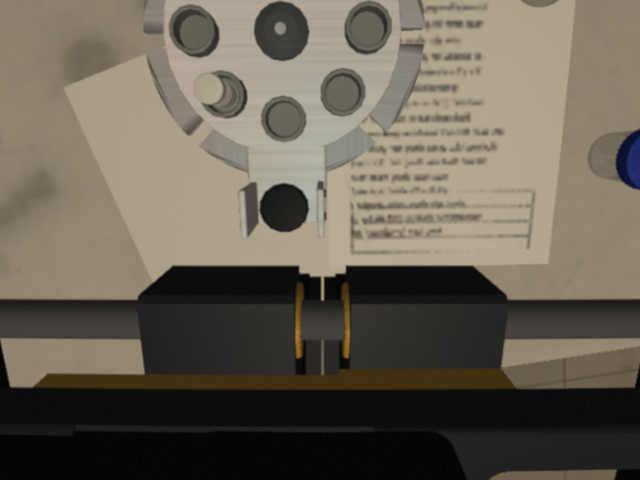

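Cap seen at (284,207), within 1 mm of the prediction, and the fins at x≈248 and 321. Next, a check of the finger geometry in this view.

Run:
```python
from h import *
c=cam('wrist');s=sensors.read_state();p=np.array(s['ee_pos']);M=R.from_quat(s['eef_rot']).as_matrix()
for h in(0,.031,.05,.07): print(h,[px(c,p+M@[.0095,y,-h]).round() for y in(-.015,.015)])
cap=pt(c,(284.5,207),.088)
fL=pt(c,(251,183),.105);fR=pt(c,(321,181),.105);gL=pt(c,(244,237),.105);gR=pt(c,(320,237),.105)
print(cap,fL,fR,gL,gR,(fL+fR+gL+gR)/4)
print('delta tool',M.T@(cap-p)*1000)
```

```text
0 [array([284., 276.]), array([357., 276.])]
0.031 [array([275., 305.]), array([365., 305.])]
0.05 [array([268., 331.]), array([371., 331.])]
0.07 [array([258., 368.]), array([381., 368.])]
[ 0.4842994  -0.09419896  0.088     ] [ 0.50632193 -0.07704714  0.105     ] [ 0.50013766 -0.1232857   0.105     ] [ 0.47081209 -0.06490756  0.105     ] [ 0.46244963 -0.11645803  0.105     ] [ 0.48493033 -0.09542461  0.105     ]
delta tool [ 15.47899875 -26.20076047 134.47082701]
```

```bash
python3 -m crank '[[[0.52,-0.87,0],0],[[0,0,0.9],0],[[0,0,0.9],0],[[0,0,0.9],0],[[0,0,0.6],0],[[0,0,0.4],0],[[0,0,0.2],0],[[0,0,0],0],[[0,0,0],0]]'
python3 - <<'E'
from h import *
im=vision.camera('wrist');cv2.imwrite('pics/w2.png',im[:,:,::-1])
E
```

```text
time: 3.78
ee_pos: [0.485, -0.0945, 0.1062]
eef_rot: [0.997, -0.081, 0.001, 0.0]
ft_force: [-0.1, -0.9, 1.0]
width: 0.0007
grip_force: 0.0
```

View pics/w2.png

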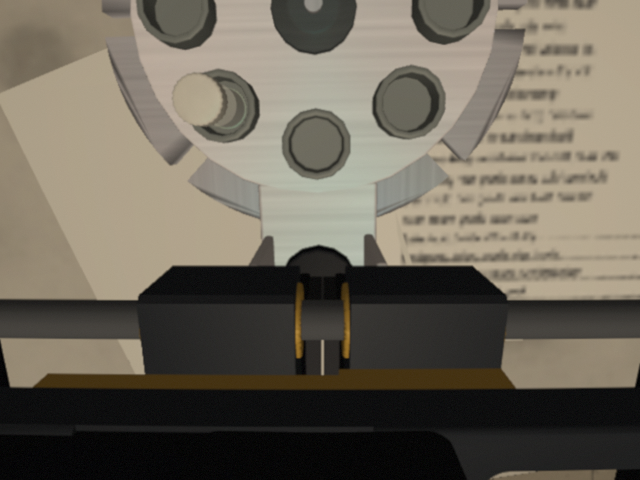

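The tips are centred between the fins (x≈262 and 376) over the cap at x≈318. Pressing now.

```bash
python3 -m crank '[[[0,0,0.4],0],[[0,0,0.3],0],[[0,0,0.2],0],[[0,0,0.12],0],[[0,0,0.06],0],[[0,0,0],0],[[0,0,0],0]]'
```

```text
time: 4.7
ee_pos: [0.4845, -0.0944, 0.0741]
eef_rot: [0.997, -0.081, -0.0, 0.0]
ft_force: [-5.7, 0.3, 17.5]
width: 0.0
grip_force: 8.8
```

```bash
python3 -m crank '[[[0,0.1,-0.02],0],[[0,0.2,0],0],[[0.01,0.29,0],-0.5],[[0.01,0.29,0],-0.5],[[0.01,0.29,0],-0.5],[[0,0,0],0]]'
```

```text
time: 5.45
ee_pos: [0.4833, -0.13, 0.0746]
eef_rot: [1.0, 0.023, 0.002, 0.0]
ft_force: [3.1, -0.5, 6.0]
width: 0.0006
grip_force: 2.9
```

```bash
python3 -m crank '[[[0.01,0.29,0],-0.5],[[0.01,0.29,0],-0.5],[[0,0,0],0],[[0,0,-0.35],0],[[0,0,-0.33],0],[[0,0,0],0]]'
python3 - <<'E'
from h import *
im=vision.camera('wrist');cv2.imwrite('pics/w3.png',im[:,:,::-1])
E
```

```text
time: 6.2
ee_pos: [0.4838, -0.1467, 0.0949]
eef_rot: [0.996, 0.093, 0.0, 0.0]
ft_force: [0.4, 0.4, -0.1]
width: 0.0004
grip_force: 0.0
```

View pics/w3.png

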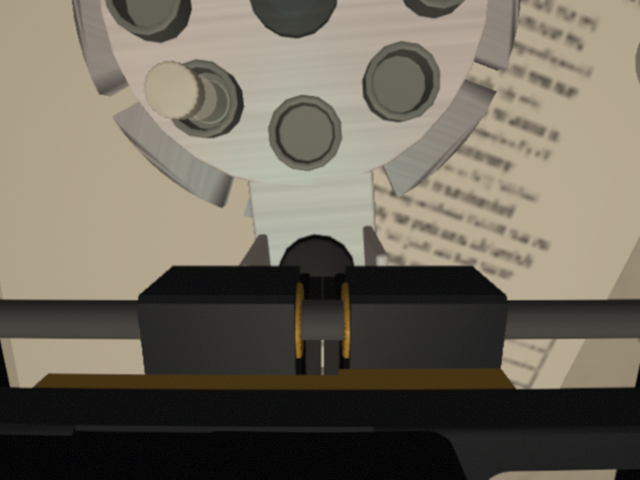

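```bash
python3 -m crank '[[[0,0.15,0],0],[[0,0.15,0],0],[[0.01,0.29,0],-0.5],[[0.01,0.29,0],-0.5],[[0.01,0.29,0],-0.5],[[0.01,0.15,0],-0.25],[[0,0,0],0],[[0,0,0],0]]'
python3 - <<'E'
from h import *
im=vision.camera('wrist');cv2.imwrite('pics/w4.png',im[:,:,::-1])
p=sensors.read_state()['ee_pos'];d=p[:2]-np.array([.606,-.1146]);print(np.hypot(*d),np.degrees(np.arctan2(*d[::-1]))%360-170.6)
E
```

```text
time: 7.25
ee_pos: [0.4944, -0.1848, 0.094]
eef_rot: [0.977, 0.213, -0.0, 0.0]
ft_force: [0.2, 0.4, 0.1]
width: 0.0003
grip_force: 0.0
0.1317566082028034 41.567657951799305
```

View pics/w4.png

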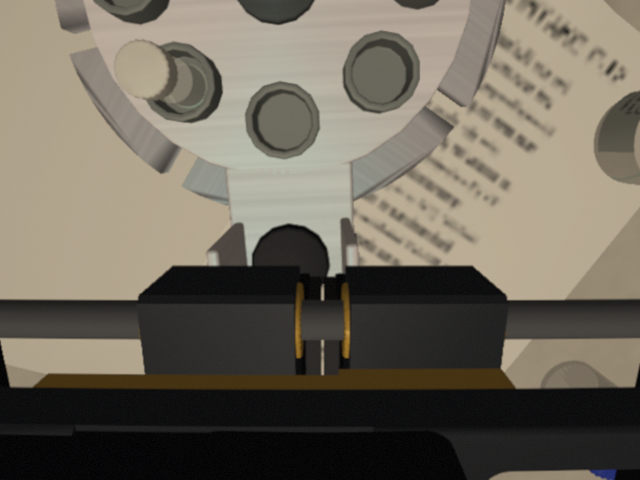

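The fin now touches the tips' side (x≈345), and the table is at roughly 36°. Pushing on in small steps.

```bash
python3 -m crank '[[[0.07,0.14,0],-0.25],[[0.07,0.14,0],-0.25],[[0.06,0.14,0],-0.25],[[0,0,0],0],[[0,0,0],0]]'
python3 -m crank '[[[0,0.05,0],-0.1],[[0,0.05,0],-0.1],[[0,0,0],0],[[0,0,0],0]]'
python3 - <<'E'
from h import *
im=vision.camera('wrist');cv2.imwrite('pics/w5.png',im[:,:,::-1])
p=sensors.read_state()['ee_pos'];d=p[:2]-np.array([.606,-.1146]);print(np.hypot(*d),np.degrees(np.arctan2(*d[::-1]))%360-170.6)
E
```

```text
time: 7.92
ee_pos: [0.5063, -0.1932, 0.0944]
eef_rot: [0.964, 0.264, 0.001, 0.0]
ft_force: [-0.3, 0.6, 0.1]
width: 0.0004
grip_force: 0.0
time: 8.43
ee_pos: [0.5073, -0.1956, 0.0942]
eef_rot: [0.961, 0.278, 0.0, 0.0]
ft_force: [-0.2, 0.1, 1.1]
width: 0.0003
grip_force: 0.0
0.127725717230475 48.755876311644926
```

View pics/w5.png

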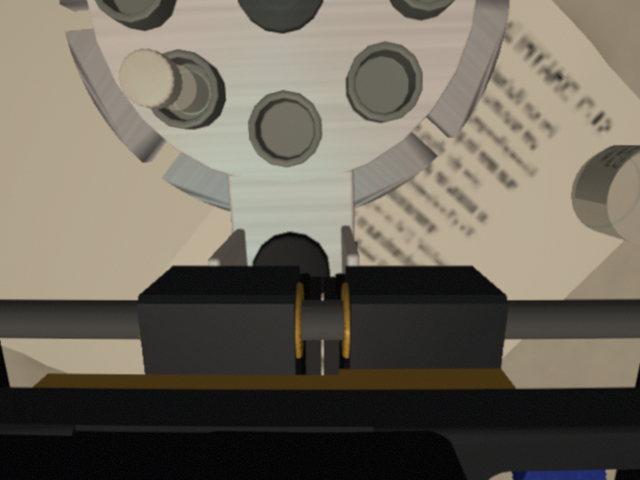

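```bash
python3 -m crank '[[[0,0.05,0],-0.08],[[0,0.05,0],-0.08],[[0,0,0],0],[[0,0,0],0]]'
python3 -m crank '[[[0,0.05,0],-0.08],[[0,0,0],0],[[0,0,0],0]]'
```

```text
time: 8.98
ee_pos: [0.5089, -0.1982, 0.0941]
eef_rot: [0.957, 0.288, 0.0, 0.0]
ft_force: [-0.4, -1.1, -0.5]
width: 0.0004
grip_force: 0.0
time: 9.35
ee_pos: [0.5097, -0.1994, 0.0941]
eef_rot: [0.956, 0.294, -0.0, 0.0]
ft_force: [1.0, -0.3, -0.4]
width: 0.0002
grip_force: 0.0
```

```bash
python3 -m crank '[[[0,0.05,0],-0.08],[[0,0,0],0],[[0,0,0],0]]'
python3 -m crank '[[[0,0.05,0],-0.08],[[0,0,0],0],[[0,0,0],0]]'
python3 - <<'E'
from h import *
im=vision.camera('wrist');cv2.imwrite('pics/w6.png',im[:,:,::-1])
p=sensors.read_state()['ee_pos'];d=p[:2]-np.array([.606,-.1146]);print(np.hypot(*d),np.degrees(np.arctan2(*d[::-1]))%360-170.6)
E
```

```text
time: 9.72
ee_pos: [0.5105, -0.2006, 0.0941]
eef_rot: [0.954, 0.299, -0.0, 0.0]
ft_force: [-0.1, 0.9, -0.6]
width: 0.0007
grip_force: 0.0
time: 10.1
ee_pos: [0.5114, -0.2019, 0.0942]
eef_rot: [0.953, 0.304, 0.0, 0.0]
ft_force: [-0.5, 0.4, 0.1]
width: 0.0006
grip_force: 0.0
0.12875321335818926 52.093968760703035
```

View pics/w6.png

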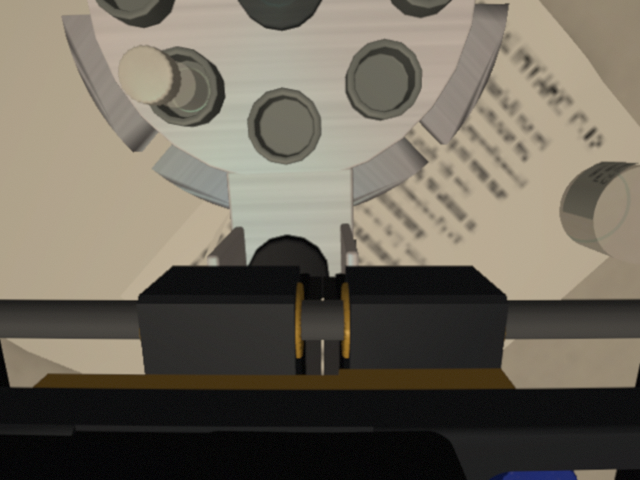

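Notches at (147,150) and (422,148) are nearly symmetric about the arm at x≈290, so it is at or just short of the lock. One more nudge with a force check.

```bash
python3 -m crank '[[[0,0.05,0],0],[[0,0,0],0],[[0,0,0],0]]'
python3 -m crank '[[[0,0.05,0],0],[[0,0,0],0],[[0,0,0],0]]'
```

```text
time: 10.52
ee_pos: [0.512, -0.2025, 0.0941]
eef_rot: [0.952, 0.305, -0.0, -0.0]
ft_force: [-4.5, 4.3, 3.2]
width: 0.0004
grip_force: 2.7
time: 10.9
ee_pos: [0.5123, -0.2028, 0.094]
eef_rot: [0.952, 0.305, -0.001, -0.001]
ft_force: [-7.0, 7.2, 7.3]
width: 0.0006
grip_force: 5.1
```

Lateral resistance means it has locked. Back off, lift, and retreat for a look.

```bash
python3 -m crank '[[[0,-0.2,0],0],[[0,-0.15,0],0],[[0,0,-0.4],0],[[0,0,-0.9],0],[[0,0,-1],0],[[0,0,-1],0],[[-0.5,0.5,-0.5],0],[[-0.7,1,0],0],[[0,1,0],0],[[0,1,0],0],[[0,1,0],0],[[0,1,0],0]]'
python3 -m crank '[[[0,1,0],0],[[0,1,0],0],[[0,0,0],0],[[0,0,0],0]]'
python3 - <<'E'
from h import *
im=vision.camera('top')[:,:,::-1].copy();c=cam('top')
g=cv2.cvtColor(im,cv2.COLOR_BGR2GRAY)
b=0.6061+0j
a=-.162+np.pi+np.pi/4
for z in(.088,.076):
  print(z,px(c,[.6061+.125*np.cos(a),-.1146+.125*np.sin(a),z]))
cv2.imwrite('pics/z2.png',cv2.resize(im[155:335,310:480],None,fx=3.3,fy=3.3,interpolation=cv2.INTER_CUBIC))
E
```

```text
time: 12.4
ee_pos: [0.574, -0.3524, 0.2092]
eef_rot: [0.953, 0.304, 0.0, 0.001]
ft_force: [0.4, 1.2, 0.4]
width: 0.0005
grip_force: 0.0
time: 12.9
ee_pos: [0.6083, -0.3994, 0.2086]
eef_rot: [0.952, 0.305, 0.0, -0.0]
ft_force: [-0.2, 0.5, 0.0]
width: 0.0002
grip_force: 0.0
0.088 [403.24925463 284.03618328]
0.076 [402.32650973 283.91331124]
```

View pics/z2.png

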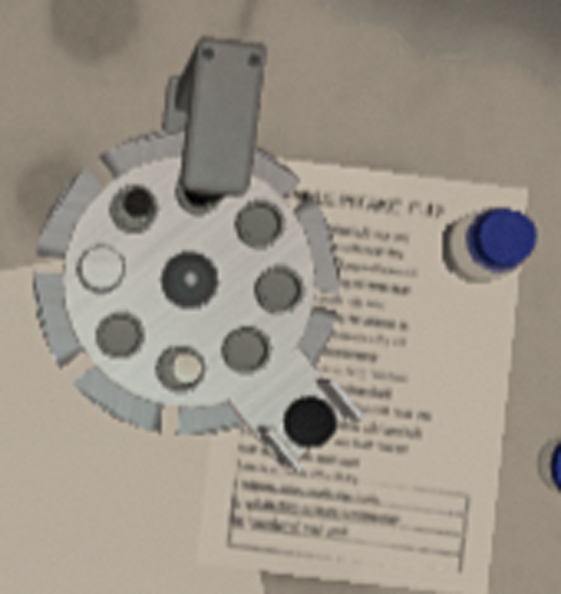

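The table is exactly one step on. The plug (100,267), spare (180,365) and plunger cap (310,420) have each moved 45° anticlockwise. Now I check plunger height and the vial under the head numerically, with no more viewing.

Run:
```python
from h import *
top,sc=cam('top'),cam('scene')
T2=vision.camera('top')[:,:,::-1];S2=vision.camera('scene')[:,:,::-1]
A=np.array([.6061,-.1146]);pos=lambda rad,a,z:[*(A+rad*np.array([np.cos(a),np.sin(a)])),z]
def blob(im,uv,w,th):
    u,v=np.round(uv).astype(int);g=cv2.cvtColor(np.ascontiguousarray(im),cv2.COLOR_BGR2GRAY)[v-w:v+w+1,u-w:u+w+1]
    n,l,st,ce=cv2.connectedComponentsWithStats((g<th).astype(np.uint8));k=1+st[1:,4].argmax();return ce[k]+[u-w,v-w],st[k].tolist()
for nm,a,T,S in(('before',np.pi-.162,cv2.imread('pics/top1.png'),cv2.imread('pics/scene1.png')),('after',np.pi*1.25-.162,T2,S2)):
    t,_=blob(T,px(top,pos(.125,a,.088)),10,45)
    p=pt(top,t,.088); q=p-A.tolist().__class__([0,0,0]) if 0 else p
    print(nm,'cap xy',p[:2],'ang',np.degrees(np.arctan2(*(p[:2]-A)[::-1]))%360,'rad',np.hypot(*(p[:2]-A)))
    for z in(.088,.076):print('  scene pred',z,px(sc,[*pt(top,t,z)[:2],z]))
    print('  scene blob',blob(S,px(sc,p),9,45))
    for lab,b in(('head',-.162),('left',-.162+np.pi/4),('right',-.162-np.pi/4)):
        print('  ',lab,[S[int(y+.5),int(x+.5)].tolist() for x,y in [px(sc,pos(.062,b,z)) for z in(.075,.085,.095,.102)]],'cols BGR')
```

```text
before cap xy [ 0.48385106 -0.09466743] ang 170.73946772355265 rad 0.12386327011731549
  scene pred 0.088 [372.1166559  228.13452511]
  scene pred 0.076 [372.31732384 230.99555818]
  scene blob (array([375., 229.]), [12, 10, 1, 1, 1])
   head [[97, 114, 126], [94, 113, 127], [48, 58, 67], [47, 57, 66]] cols BGR
   left [[169, 188, 210], [151, 170, 191], [115, 131, 147], [100, 116, 129]] cols BGR
   right [[62, 76, 87], [50, 62, 74], [61, 76, 88], [67, 83, 96]] cols BGR
after cap xy [ 0.50825856 -0.18797606] ang 216.86801606160478 rad 0.12229879012366178
  scene pred 0.088 [384.88483619 208.93328704]
  scene pred 0.076 [385.15200192 211.5848398 ]Traceback (most recent call last):
  File "<stdin>", line 13, in <module>
  File "<stdin>", line 7, in blob
ValueError: attempt to get argmax of an empty sequence
```

Run:
```python
from h import *
S2=vision.camera('scene')[:,:,::-1].copy();S1=cv2.imread('pics/scene1.png');sc=cam('scene')
for S,uv in((S1,(372,228)),(S2,(385,209))):
    u,v=uv;g=cv2.cvtColor(S,cv2.COLOR_BGR2GRAY);print(uv);print(g[v-8:v+9,u-9:u+10])
A=np.array([.6061,-.1146])
for S in(S1,S2):
  for lab,b in(('head',-.162),('left',-.162+np.pi/4),('right',-.162-np.pi/4)):
    print(lab,[S[int(y+.5),int(x+.5)].tolist() for x,y in [px(sc,[*(A+.062*np.array([np.cos(b),np.sin(b)])),z]) for z in(.075,.085,.095,.102)]])
```

```text
(372, 228)
[[122 128 134 149 164 178 183 179 160 141 129 114 114 133 159 176 180 182
  181]
 [159 165 170 177 183 186 185 174 149 128 113 101  95 107 128 150 165 173
  176]
 [173 182 183 187 187 187 181 163 139 125 111  99  92  94 103 116 135 158
  168]
 [174 186 188 188 187 183 172 151 136 128 120 103  94  91  93  96 108 127
  149]
 [173 186 186 184 179 168 148 126 117 118 111 100  92  91  92  92  92 103
  123]
 [175 184 184 173 151 128 105  87  82  84  83  80  80  87  90  90  91  94
  110]
 [175 183 175 149 110  81  64  56  53  56  56  58  63  75  86  90  91  95
  106]
 [165 174 160 123  78  55  47  46  47  47  47  48  51  63  78  88  90  94
  109]
 [135 153 148 118  84  59  46  45  46  45  46  47  48  55  72  85  88  95
  112]
 [107 124 136 135 116  86  59  48  47  47  46  46  44  51  65  82  89  97
  119]
 [ 93 102 115 132 133 116  84  56  48  46  47  47  47  51  67  83  89  99
  124]
 [ 92  92 100 111 126 127 100  66  50  45  46  46  48  55  72  85  90  99
  127]
 [ 92  92  94  94 107 114  95  66  49  46  47  52  64  76  84  89  90  99
  128]
 [ 91  93  93  92  96  99  87  64  5
[... 1385 characters left out ...]
7 118 118 117 114 116 133 159 175 184 191
  195]
 [189 189 177 147 121 116 118 117 118 116 116 115 116 131 157 172 177 186
  192]
 [189 188 174 144 121 116 113 117 118 118 116 114 116 128 149 162 171 181
  186]
 [189 186 170 141 122 117 117 117 118 117 115 114 115 127 149 164 174 178
  177]]
head [[97, 114, 126], [94, 113, 127], [48, 58, 67], [47, 57, 66]]
left [[169, 188, 210], [151, 170, 191], [115, 131, 147], [100, 116, 129]]
right [[62, 76, 87], [50, 62, 74], [61, 76, 88], [67, 83, 96]]
head [[33, 41, 50], [37, 46, 55], [48, 57, 66], [50, 60, 69]]
left [[102, 119, 132], [103, 117, 133], [39, 46, 51], [58, 68, 77]]
right [[104, 127, 141], [125, 154, 174], [129, 158, 179], [129, 158, 179]]
```

Brown is now under the head. The back edge of the cap lies 3.2 px above its predicted centre, against 3.1 px before the turn, so the plunger is fully up (a plunger still held down would give 5.9 px). Handing in.

```bash
python3 -c "
from bench import r
print(r.close_job())"
```

```text
the job is handed in; nothing more can be done
None
```

The table is turned one notch anticlockwise and locked, the brown vial is under the reading head, the plunger measures fully up in the camera images, and the job is handed in.

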